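# Fit the bayonet cap of the bench water filter and hold it home

## Task

Pick up the green knurled cap from the bench and put it upright over the steel spigot of the white water-filter housing; unless it happens to be lined up, it will stop on the spigot's pins. Turn it then until its hidden keyways drop over the pins, then press it down against the sprung seal until it is fully home on the housing. Finish while still holding it pressed home, without letting go, and leave the beaker and the two jars standing where they are.

Things in the scene. Friction and masses are not known exactly. Their poses are not given: they have to be found in the camera images.
- cap: Loose green knurled cap, 0.12 to 0.2 kg, 46 mm diameter, 56 mm high, standing mouth down on the bench; origin at the centre of its open underside, z up its axis. Bore 27 mm wide, 32 mm deep from below. Three straight keyways, 120 degrees apart, run the bore's full depth from the open end; unseen and unmarked from outside.
- cap_grip (a point): Centre of the cap's solid upper part, on its axis, 42 mm above its underside: the height to grip it.
- shoulder (a point): Centre of the flat round top (shoulder, 72 mm diameter) of the white filter housing, 70 mm above the bench, z up. The housing is fixed; foot 100 mm diameter, two grey hose stubs stick out along this frame's y to 52 mm from the axis, 35 mm above the bench. The cap is fully home when its underside meets this point.
- spigot_top (a point): Top of the steel spigot, 30 mm straight above the shoulder point. The spigot is 24 mm in diameter, its last 6 mm tapering to 14 mm at this top; the cap's bore goes over it.
- pins (a point): Point on the spigot's axis, 14 mm above the shoulder, level with the tops of three brass pins 120 degrees apart, 6 mm wide, out to radius 17.5 mm. Their yaw is random, unrelated to this frame. The cap rests steadily on them (may be regripped) until, within 120 degrees of turning either way, it lines up to about 5 degrees; it then drops 9 mm on to the seat.
- seat (a joint): The sprung blue seal seat round the foot of the spigot, 38 mm in diameter, top 5 mm above the shoulder when free. Joint value in m: 0 free, grows as it is pressed down, 0.005 when the cap is fully home. Its spring pushes up with 4 N when free and 9 N at home, so the cap rises again if it is not held.
- beaker: Bystander: loose empty glass beaker, 60 mm in diameter, 75 mm high; origin at the centre of its underside.
- reagent: Bystander: loose amber jar with black lid, 52 mm in diameter, 85 mm high; origin at the centre of its underside.
- sample: Bystander: loose white jar with blue lid, 48 mm in diameter, 75 mm high; origin at the centre of its underside.
There are look-alikes about, which are no part of the job. What is shaped like the part that bears shoulder but black or red is not meant.

How it is judged (in metres and radians):
On the way, in this order (a step that is already met when the one before it is completed fails the run):
1. the cap is lifted clear of the bench (height (world z) of cap above 0.03 m), for 0.1 s.
2. the cap is set upright over the spigot, down to the pins or beyond (horizontal distance between cap and shoulder below 0.003 m and z of cap in the frame of shoulder below 0.0165 m and angle between cap's own z axis and vertical below 0.08 rad), for 0.1 s.
At the end, for the whole second after the job is handed in: The cap is on the spigot, centred within 3 mm and upright within 0.08 rad, its underside within 2 mm of the shoulder, the seal seat pressed down more than 3.5 mm, and the robot is still in contact with the cap (over 2 N) holding it there; beaker and jars stand within 30 mm of where they were (horizontal distance between cap and shoulder below 0.003 m and z of cap in the frame of shoulder below 0.002 m and angle between cap's own z axis and vertical below 0.08 rad and value of joint seat above 0.0035 m and contact force between any of the fingers, the arm and cap above 2 N and not (distance of beaker from where it was at the start of the episode above 0.03 m or angle between beaker's own z axis and vertical above 0.35 rad) and not (distance of reagent from where it was at the start of the episode above 0.03 m or angle between reagent's own z axis and vertical above 0.35 rad) and not (distance of sample from where it was at the start of the episode above 0.03 m or angle between sample's own z axis and vertical above 0.35 rad)); the arm keeps its last pose, push and grip.
It fails at once if the glass beaker is pushed more than 30 mm, lifted or knocked over (distance of beaker from where it was at the start of the episode above 0.03 m or angle between beaker's own z axis and vertical above 0.35 rad).
It fails at once if the amber jar is pushed more than 30 mm, lifted or knocked over (distance of reagent from where it was at the start of the episode above 0.03 m or angle between reagent's own z axis and vertical above 0.35 rad).
It fails at once if the white sample jar is pushed more than 30 mm, lifted or knocked over (distance of sample from where it was at the start of the episode above 0.03 m or angle between sample's own z axis and vertical above 0.35 rad).
It also fails if it takes over 64 s, if anything falls off the work surface, if the arm or the gripper's body presses on something with over 40 N, if the wrist force passes 120 N, or if a joint passes its speed limit or range.

## Robot

A 6-joint arm with a two-finger parallel gripper is mounted at the origin on the work surface. World frame = base frame: x ahead of the robot, y to its left, z up, the work surface at z = 0. Lengths are in mm, angles in rad, forces in N, time in s.
With the tool pointing down it reaches from about 300 to 1000 mm from the base axis. Payload 5.1 kg.
Tool frame: the origin (TCP) lies midway between the tips of the shut fingers; the grasp point (between the pads) lies behind it (hold_point_z is the z of the grasp point in the tool frame, in mm); z points along the fingers, y is the direction in which the jaws open and shut (so a half turn about z gives the same grasp; the last joint's range is limited). The gripper opens to 95 mm and grips with 3 to 60 N. Pads are 20 mm wide; open, the fingers measure 119 mm over their backs; the gripper's body (75 mm by 180 mm) begins 59 mm behind the grasp point.
Start: joints at [1.257, 0.124, 1.65, -0, 1.367, -0.083], TCP at [148.714, 632.747, 214.656] pointing down, gripper open.
Joint ranges: [-2.61, 2.61], [-1.02, 2.33], [0.03, 2.71], [-1.35, 4.49], [0.32, 2.68], [-2.91, 2.91]. Speed limits (rad/s): [2.57, 2.57, 3.14, 3.14, 3.14, 3.14].

## Interface

Orientations are given as [roll, pitch, yaw] about the fixed x, y, z axes, in that order (R = Rz(yaw) Ry(pitch) Rx(roll)).
In Python, from station import get_obs, capture, camera_params, job_done, recognise, trace, hold_point_z gives the robot as it stands.
- The arm moves only by the tool move_arm, never from a script. Its argument "moves" is text: rows parted by semicolons, each of 7 numbers parted by spaces: the shift along the tool's x, y, z in mm, then the turn, a rotation vector about the tool's x, y, z in degrees, then the closure in counts, from 0 (fully open) to 255 (shut). A call has 1 to 5 rows; each row shifts and turns the commanded pose from where the row before left it, along the tool's axes as they then stand; what a row does not reach is not made up. A row lasts 1/10 s, in which the tool goes at most 50 mm and 8.59 degrees, less where a joint would pass 70% of its speed; a pose out of reach is approached as far as the arm can. A call with a gripper value outside its range is refused whole. The fingers move at their own pace and stop on an object; the grip force is fixed at half the most. Time passes only in rows, so rows that do not move let the fingers close. It gives the time, the measured TCP pose, the force and the opening at its end, in the units of the state.
- get_obs(): the state, without advancing time (a new reading comes with each control period).
- capture(name): name is "scene" or "side" or "wrist"; returns (picture, depth): 480x640x3 uint8, red, green, blue; 480x640 float32, mm along the optical axis (not along the pixel's ray), 0 where there is no reading.
- camera_params(name): a dict with "fov_y" (degrees; the focal length in pixels is half the picture's height over the tangent of half this angle, whatever the lens; pixels are square), "cx", "cy" (the principal point, pixels), "distortion" ([k1, k2, p1, p2, k3] as OpenCV has them; the pictures are not rectified), "cam_to_world" (4x4, takes a point from camera to world coordinates); the wrist camera has in their place "mount" (4x4, takes a point from camera to tool coordinates, whose origin is the TCP and whose axes are the flange's). Camera axes: x right, y down, z forward; pixel columns grow to the right and rows downward; lengths in mm; the calibration is good to about 2 mm. A picture is of the moment at which its call begins: read the wrist's pose just before it. camera_params takes no time and is no camera call.
- job_done(): hands the job in, once; it reports no verdict.
Trained networks look in the newest picture that a camera, given by its name, has taken for a name from the list of things; names that differ only in an ending like _2 or _b are one class to them, and where a whole thing is asked for, a point or a joint stands for the part that bears it (a point fixed in the world has none). Each returns a list of dicts, best first, with "conf" (0 to 1); they miss things now and then, are a little off and sometimes report something else, mostly with a low value. They report only what shows in the picture. A call takes as long as a camera call. They do not tell look-alikes from the thing itself.
- recognise(camera, target): "position" ([x, y, z] in mm, in the coordinates of the camera as it stood for that picture, good to about 4 mm: the middle of the surface that is visible of it).
- trace(camera, target): "mask" (480x640 bool, what is visible of it).
The state is a dict: "time_s": time; "joint_positions": joint angles; "qvel": joint speeds; "effort": joint torques, N m; "tool_pos": TCP position; "eef_rot": TCP orientation; "force": force on the tool from outside, world axes, zero at the start; "wrist_torque": the same for the moment, N m; "opening": finger opening in mm.
Only numpy, scipy, OpenCV 4.12 (cv2) and the standard library are available. Lean on these libraries where they do the work, as an engineer would, in place of code of your own. Each camera call takes 0.05 s, during which the arm holds its last target. There are 200 camera calls.

## Working session

There is one attempt and no reset: what is moved stays moved. The work goes in short steps, Python scripts to look and compute and a tool call to move; the robot and the scene stay as the last step left them, time stands still between calls to the robot, and variables do not carry over. Pictures are saved under pics/ and viewed, about 8 in all and at most 12, crops included, and the job is handed in when it is done.

Besides the shell and the picture viewer there is one more tool, called after ">>>" by a JSON object that holds its "api" and its "payload", one argument or row to a line. move_arm: Moves the arm, as the interface text tells. Its arguments: {"type":"object","properties":{"moves":{"type":"string"}},"required":["moves"]}

```bash
mkdir -p pics; ls; cat > h.py <<'E'
import numpy as np, cv2
from station import *
def K(p):
    f=240/np.tan(np.radians(p["fov_y"])/2); return np.array([[f,0,p["cx"]],[0,f,p["cy"]],[0,0,1.]])
def save(n,pic): cv2.imwrite(f"pics/{n}.png",pic[:,:,::-1])
def rpy(r):
    a,b,c=r;cx,sx,cy,sy,cz,sz=np.cos(a),np.sin(a),np.cos(b),np.sin(b),np.cos(c),np.sin(c)
    return np.array([[cz,-sz,0],[sz,cz,0],[0,0,1]])@np.array([[cy,0,sy],[0,1,0],[-sy,0,cy]])@np.array([[1,0,0],[0,cx,-sx],[0,sx,cx]])
def tool():
    o=get_obs();T=np.eye(4);T[:3,:3]=rpy(o["eef_rot"]);T[:3,3]=o["tool_pos"];return T
def c2w(name,T=None):
    p=camera_params(name)
    return np.array(p["cam_to_world"]) if "cam_to_world" in p else T@np.array(p["mount"])
def pts(name,depth,mask,C):
    p=camera_params(name);v,u=np.nonzero(mask&(depth>0))
    n=cv2.undistortPoints(np.c_[u,v].astype(float).reshape(-1,1,2),K(p),np.array(p["distortion"])).reshape(-1,2)
    z=depth[v,u][:,None];q=np.hstack([n*z,z]);return q@C[:3,:3].T+C[:3,3]
E
python3 - <<'E'
from h import *
print(get_obs(),hold_point_z)
for n in("scene","side"):
    pic,d=capture(n);save(n+"0",pic);C=c2w(n);print(n,C[:3,3].round(),C[:3,2].round(2))
    for t in("cap","shoulder","beaker","reagent","sample"):
        for r in recognise(n,t): 
            print(n,t,round(r["conf"],2),(C[:3,:3]@r["position"]+C[:3,3]).round(1))
a=cv2.imread("pics/scene0.png");b=cv2.imread("pics/side0.png")
E
```

```text
pics
{'time_s': 0.0, 'joint_positions': array([ 1.25740967e+00,  1.24535285e-01,  1.65167922e+00, -1.64787385e-05,
        1.36750204e+00, -8.26002424e-02]), 'qvel': array([-1.54865100e-03,  4.51758981e-04,  2.78852150e-05, -1.34178048e-03,
        1.81113673e-03, -1.03002867e-04]), 'effort': array([-1.13740964e-03, -4.17601025e+01, -3.59931922e+01,  7.73493759e-02,
        4.93524957e-02, -1.91807467e-04]), 'tool_pos': array([148.51526764, 632.13889608, 213.36444448]), 'eef_rot': array([-3.13947468e+00, -1.59156819e-04,  2.91080941e+00]), 'force': array([-0.53247977,  0.09001032, -0.3890315 ]), 'wrist_torque': array([-0.0164413 , -0.03531974,  0.06327241]), 'opening': 94.83732511429902} -18.8
scene [893.  18. 680.] [-0.55 -0.1  -0.83]
scene cap 0.87 [501.2 161.5  55.5]
scene cap 0.45 [ 502.1 -178.2   75.4]
scene shoulder 0.93 [ 506.9 -316.7   47.6]
scene shoulder 0.78 [ 364.2 -213.8   43.2]
scene shoulder 0.67 [ 513.6 -179.6   38.6]
scene beaker 0.58 [ 694.5 -163.    47.5]
scene reagent 0.59 [709.7  -2.4  87.7]
scene sample 0.91 [698.9 148.3  75.2]
side [268. 398. 537.] [ 0.4  -0.65 -0.65]
side cap 0.59 [483.7 170.   54.2]
side shoulder 0.97 [ 343.5 -201.9   42.7]
side shoulder 0.85 [ 479.5 -311.3   41.1]
side shoulder 0.71 [ 477.2 -166.    37.7]
side beaker 0.78 [ 687.7 -147.2   54.8]
side reagent 0.67 [693.1   7.3  58. ]
side sample 0.7 [678.4 158.3  55. ]
```

View pics/scene0.png

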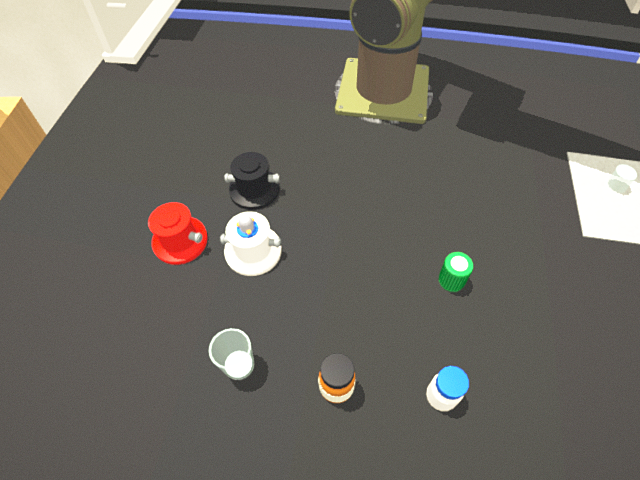

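```bash
python3 - <<'E'
from h import *
for n in("scene","side"):
    pic,d=capture(n);C=c2w(n)
    for t in("cap","shoulder"):
        for r in trace(n,t):
            m=cv2.erode(r["mask"].astype(np.uint8),np.ones((3,3)))>0
            P=pts(n,d,m,C)
            if len(P)<20: continue
            zt=np.percentile(P[:,2],97); v,u=np.nonzero(m)
            print(n,t,round(r["conf"],2),len(P),"px",u.mean().round(),v.mean().round(),"rgb",pic[m].mean(0).round(),"ztop",zt.round(1))
            for lo,hi in((48,62),(62,76),(90,106)):
                Q=P[(P[:,2]>lo)&(P[:,2]<hi)]
                if len(Q)>20:
                    (c,rad)=cv2.minEnclosingCircle(Q[:,:2].astype(np.float32));print("   ",lo,hi,len(Q),np.round(c,1),round(rad,1),np.median(Q[:,2]).round(1))
E
```

```text
scene cap 0.59 821 px 456.0 271.0 rgb [105. 208. 137.] ztop 58.9
    48 62 532 [493.6 164. ] 22.9 56.7
scene shoulder 0.96 2120 px 252.0 182.0 rgb [68. 68. 67.] ztop 75.8
    48 62 117 [ 356.6 -221.6] 33.5 52.3
    62 76 813 [ 351.2 -222.2] 36.0 70.5
scene shoulder 0.9 2206 px 251.0 248.0 rgb [243. 246. 243.] ztop 73.9
    48 62 96 [ 505.7 -182.3] 29.8 51.6
    62 76 824 [ 491.4 -188.5] 37.0 69.9
scene shoulder 0.85 2360 px 176.0 234.0 rgb [243.  65.  48.] ztop 75.7
    48 62 114 [ 501.1 -320. ] 29.6 52.1
    62 76 1029 [ 493.  -327.7] 36.2 70.3
side cap 0.95 1675 px 265.0 393.0 rgb [ 95. 182. 116.] ztop 57.7
    48 62 1025 [489.9 165.1] 22.7 56.0
side cap 0.38 1210 px 277.0 202.0 rgb [174. 188. 173.] ztop 74.4
    48 62 323 [ 695.7 -158.3] 29.2 55.3
    62 76 395 [ 696.3 -157.7] 30.7 69.0
side shoulder 0.92 2235 px 388.0 240.0 rgb [229. 227. 219.] ztop 72.0
    48 62 184 [ 484.1 -177.1] 28.1 53.5
    62 76 649 [ 487.5 -186.2] 34.2 69.9
side shoulder 0.66 1887 px 420.0 194.0 rgb [217.  49.  44.] ztop 76.3
    48 62 181 [ 487.3 -321. ] 31.0 53.6
    62 76 642 [ 490.7 -327.7] 37.1 70.8
side shoulder 0.6 2781 px 475.0 252.0 rgb [38. 38. 38.] ztop 75.7
    48 62 205 [ 346.3 -210.5] 29.4 53.2
    62 76 1009 [ 347.5 -222.7] 36.0 70.5
```

The white housing is at pixel (252,240) and about (490,-187). The green cap is at pixel (456,270) and about (491,165). The red and black housings are decoys. I'll move above the cap first.

>>> {"api": "move_arm", "payload": {
  "moves": "-34 -29 0 0 0 0 0;-34 -29 0 0 0 0 0;-34 -29 0 0 0 0 0;-34 -29 0 0 0 0 0;-34 -29 0 0 0 0 0"
}}

```text
time_s: 1.4
tool_pos: [281.8, 451.3, 214.8]
eef_rot: [3.141, 0.0, 2.911]
force: [0.3, -0.0, 0.4]
opening: 94.7
```

>>> {"api": "move_arm", "payload": {
  "moves": "-34 -29 0 0 0 0 0;-34 -29 0 0 0 0 0;-34 -29 0 0 0 0 0;-34 -29 0 0 0 0 0;-34 -29 0 0 0 0 0"
}}

```text
time_s: 1.9
tool_pos: [414.2, 271.1, 215.0]
eef_rot: [3.141, 0.001, 2.911]
force: [0.8, 0.3, 0.4]
opening: 95.0
```

>>> {"api": "move_arm", "payload": {
  "moves": "-34 -29 0 0 0 0 0;-34 -29 0 0 0 0 0;-34 -29 0 0 0 0 0;0 0 0 0 0 0 0;0 0 0 0 0 0 0"
}}

```text
time_s: 2.4
tool_pos: [493.0, 164.0, 214.6]
eef_rot: [3.141, -0.001, 2.908]
force: [-0.0, 0.0, 0.3]
opening: 95.0
```

```bash
cat >> h.py <<'E'
def look(name,target,col,lo,hi,tag):
    T=tool();pic,d=capture(name);save(tag,pic);C=c2w(name,T)
    for r in trace(name,target):
        m=cv2.erode(r["mask"].astype(np.uint8),np.ones((3,3)))>0
        P=pts(name,d,m,C);Q=P[(P[:,2]>lo)&(P[:,2]<hi)]
        if len(Q)<20: continue
        c,rad=cv2.minEnclosingCircle(Q[:,:2].astype(np.float32));c=np.r_[c,0]
        dw=c-T[:3,3];dw[2]=0
        print(name,target,round(r["conf"],2),"rgb",pic[m].mean(0).round(),len(Q),"c",c[:2].round(1),"r",round(rad,1),"z",np.median(Q[:,2]).round(1),"tool shift",(T[:3,:3].T@dw).round(1))
    return T,pic,d,C
E
python3 - <<'E'
from h import *
look("wrist","cap",None,50,62,"w1")
o=get_obs();print(o["time_s"],o["tool_pos"],o["eef_rot"],o["joint_positions"].round(2),o["force"])
E
```

```text
wrist cap 0.77 rgb [187. 252. 210.] 1494 c [491.6 165.3] r 22.5 z 54.9 tool shift [1.6 0.9 0. ]
2.5 [492.23704704 165.34563182 214.61478592] [ 3.14133339e+00 -3.90042643e-04  2.91157877e+00] [ 0.22 -0.17  1.94  0.    1.37 -1.12] [ 0.64112981  0.36661358 -0.42387148]
```

View pics/w1.png

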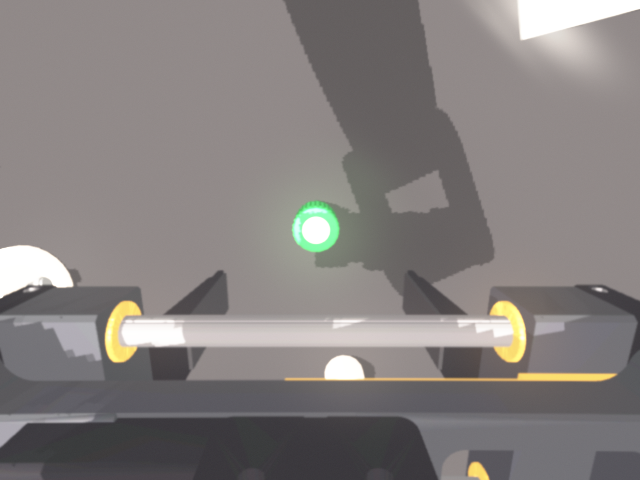

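The wrist view shows the green cap at (316,228), in agreement with the estimate. I'll go down to the grip height and close.

>>> {"api": "move_arm", "payload": {
  "moves": "1 0 45 0 0 0 0;0 0 45 0 0 0 0;0 0 45 0 0 0 0;0 0 40 0 0 0 0;0 0 16 0 0 0 0"
}}

```text
time_s: 3.0
tool_pos: [487.5, 165.7, 19.1]
eef_rot: [-3.139, -0.007, 2.914]
force: [-0.4, 0.0, 0.6]
opening: 95.5
```

>>> {"api": "move_arm", "payload": {
  "moves": "0 0 0 0 0 0 0;0 0 0 0 0 0 255;0 0 0 0 0 0 255;0 0 0 0 0 0 255;0 0 0 0 0 0 255"
}}

```text
time_s: 3.5
tool_pos: [492.7, 165.2, 25.1]
eef_rot: [3.14, 0.002, 2.911]
force: [0.1, -0.1, -0.3]
opening: 68.6
```

>>> {"api": "move_arm", "payload": {
  "moves": "0 0 0 0 0 0 255;0 0 0 0 0 0 255;0 0 0 0 0 0 255;0 0 0 0 0 0 255;0 0 0 0 0 0 255"
}}

```text
time_s: 4.0
tool_pos: [491.9, 164.8, 23.8]
eef_rot: [-3.141, 0.0, 2.911]
force: [-0.7, -0.7, 1.5]
opening: 45.4
```

Gripped at 45.4 mm. Next I'll lift it and travel towards the housing, which is about (0,-352) away in world axes.

>>> {"api": "move_arm", "payload": {
  "moves": "0 0 -20 0 0 0 255;0 0 -35 0 0 0 255;0 0 -40 0 0 0 255;0 0 -40 0 0 0 255;0 0 -25 0 0 0 255"
}}

```text
time_s: 4.5
tool_pos: [492.6, 165.1, 186.6]
eef_rot: [3.14, 0.003, 2.911]
force: [-0.1, 0.6, -1.9]
opening: 45.4
```

```bash
python3 - <<'E'
from h import *
T=tool();d=np.array([489.5-T[0,3],-187-T[1,3],0]);print(get_obs()["tool_pos"],get_obs()["opening"],get_obs()["force"],T[:3,:3].T@d)
E
```

```text
[492.59445829 165.0748218  186.61845139] 45.40713917941671 [-0.10534926  0.55556251 -1.88580154] [-7.75347785e+01 -3.43445077e+02 -3.04535428e-01]
```

>>> {"api": "move_arm", "payload": {
  "moves": "-7 -30 0 0 0 0 255;-8 -35 0 0 0 0 255;-8 -35 0 0 0 0 255;-8 -35 0 0 0 0 255;-8 -35 0 0 0 0 255"
}}

```text
time_s: 5.0
tool_pos: [490.2, -10.8, 182.9]
eef_rot: [-3.142, -0.001, 2.911]
force: [0.6, 0.4, -2.1]
opening: 45.4
```

>>> {"api": "move_arm", "payload": {
  "moves": "-8 -35 0 0 0 0 255;-8 -35 0 0 0 0 255;-8 -35 0 0 0 0 255;-8 -35 0 0 0 0 255;-6.5 -33 0 0 0 0 255"
}}

```text
time_s: 5.5
tool_pos: [488.2, -188.2, 182.8]
eef_rot: [3.141, -0.001, 2.91]
force: [0.5, 1.0, -2.3]
opening: 45.3
```

>>> {"api": "move_arm", "payload": {
  "moves": "0 0 0 0 0 0 255;0 0 0 0 0 0 255"
}}

```text
time_s: 5.7
tool_pos: [488.2, -187.0, 182.8]
eef_rot: [3.141, -0.002, 2.909]
force: [-0.9, -0.0, -2.6]
opening: 45.6
```

```bash
python3 - <<'E'
from h import *
print(get_obs())
for n in("wrist","scene","side"):
    look(n,"shoulder",None,64,76,n+"2"); 
    T=tool();look(n,"cap",None,150,235,n+"2")
E
```

```text
{'time_s': 5.7, 'joint_positions': array([-4.68726253e-01, -1.37009134e-01,  1.96408719e+00,  4.91163972e-04,
        1.31631237e+00, -1.80709785e+00]), 'qvel': array([ 0.03019214, -0.01107918,  0.007396  ,  0.00120634,  0.00187842,
        0.00036513]), 'effort': array([-9.17008147e-01, -2.98369610e+01, -3.68322659e+01, -1.20649436e-01,
        3.57626472e-02, -1.56089984e-02]), 'tool_pos': array([ 488.20364746, -186.9733785 ,  182.76790063]), 'eef_rot': array([ 3.14070985e+00, -1.63660851e-03,  2.90904457e+00]), 'force': array([-0.88531914, -0.03595765, -2.58975158]), 'wrist_torque': array([-0.03446927,  0.03989253, -0.01096301]), 'opening': 45.57786652375504}
wrist shoulder 0.7 rgb [254. 118. 104.] 3045 c [ 490.  -328.8] r 35.6 z 69.0 tool shift [ -34.5 -137.6   -0.2]
wrist shoulder 0.69 rgb [252. 253. 254.] 2625 c [ 490.7 -188.8] r 35.8 z 68.9 tool shift [-2.8 -1.2 -0. ]
wrist shoulder 0.65 rgb [181. 173. 171.] 7316 c [ 349.9 -224.3] r 36.0 z 69.2 tool shift [ 1.26e+02 -6.82e+01  1.00e-01]
wrist cap 0.58 rgb [163. 237. 174.] 5782 c [ 488.4 -185.7] r 23.0 z 213.6 tool shift [0.1 0
[... 154 characters left out ...]
c [ 493.9 -328.3] r 36.3 z 70.5 tool shift [-3.750e+01 -1.377e+02 -1.000e-01]
scene shoulder 0.8 rgb [240. 242. 239.] 798 c [ 492.8 -188.5] r 35.6 z 69.9 tool shift [-4.7 -1.8 -0. ]
scene cap 0.75 rgb [ 68. 171.  95.] 886 c [ 492.7 -184.2] r 22.5 z 205.6 tool shift [-3.4  2.5  0. ]
side shoulder 0.94 rgb [215.  47.  43.] 555 c [ 489.  -327.4] r 35.3 z 70.9 tool shift [ -32.3 -137.6    0. ]
side shoulder 0.68 rgb [38. 37. 38.] 970 c [ 348.4 -222.2] r 35.5 z 70.4 tool shift [128.6 -67.1  -0. ]
side shoulder 0.64 rgb [227. 223. 214.] 621 c [ 487.  -185.5] r 34.0 z 69.9 tool shift [ 2.   0.1 -0. ]
side cap 0.56 rgb [ 50. 125.  65.] 795 c [ 486.5 -183.3] r 22.4 z 194.1 tool shift [ 3.   2.4 -0. ]
```

View pics/wrist2.png

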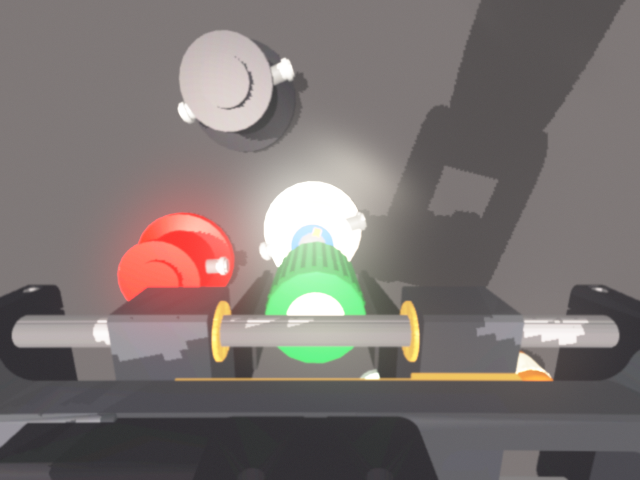

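The relative measurements agree to about 2 mm, and the spigot tapers, so I'll correct by (-2.4,-1.3) in tool axes and lower with force checks.

>>> {"api": "move_arm", "payload": {
  "moves": "-2.4 -1.3 10 0 0 0 255;0 0 20 0 0 0 255;0 0 18 0 0 0 255;0 0 0 0 0 0 255;0 0 0 0 0 0 255"
}}

```text
time_s: 6.8
tool_pos: [490.5, -188.5, 135.1]
eef_rot: [3.141, -0.001, 2.911]
force: [-0.2, 0.4, -2.5]
opening: 45.2
```

```bash
python3 - <<'E'
from h import *
o=get_obs();print(o["tool_pos"],o["force"])
ims=[]
for n,c in(("scene",None),("side",None)):
    pic,d=capture(n);r=max(trace(n,"shoulder"),key=lambda r:pic[r["mask"]].mean()*((pic[r["mask"]].min(1)).mean()))
    v,u=np.nonzero(r["mask"]);cu,cv_=int(u.mean()),int(v.mean())-15
    s=pic[max(0,cv_-60):cv_+60,cu-65:cu+65];ims.append(cv2.resize(s,(400,400),interpolation=cv2.INTER_CUBIC))
save("near3",np.hstack(ims))
E
```

```text
[ 490.53080326 -188.52739804  135.07983662] [-0.23423621  0.43563141 -2.54015188]
```

View pics/near3.png

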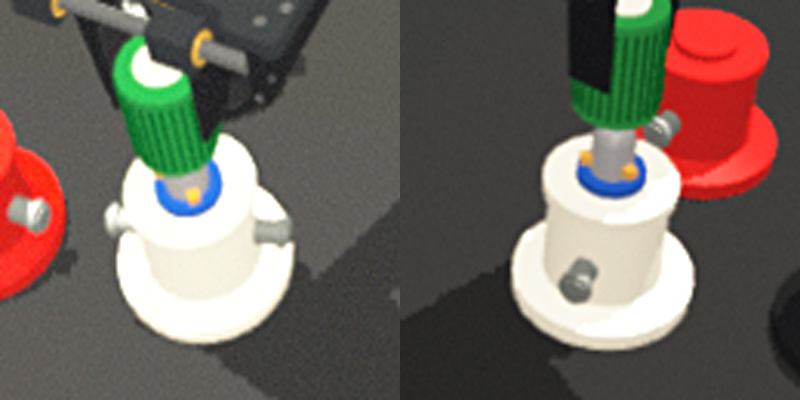

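Both views show the cap right over the spigot. I'll lower it gently.

>>> {"api": "move_arm", "payload": {
  "moves": "0 0 5 0 0 0 255;0 0 5 0 0 0 255;0 0 3 0 0 0 255;0 0 0 0 0 0 255"
}}

```text
time_s: 7.4
tool_pos: [490.2, -188.3, 121.7]
eef_rot: [3.141, -0.002, 2.911]
force: [-0.2, -0.8, -2.1]
opening: 45.6
```

>>> {"api": "move_arm", "payload": {
  "moves": "0 0 3 0 0 0 255;0 0 3 0 0 0 255;0 0 0 0 0 0 255"
}}

```text
time_s: 7.7
tool_pos: [490.5, -188.4, 116.1]
eef_rot: [3.141, -0.001, 2.911]
force: [0.6, 0.2, -1.8]
opening: 45.3
```

>>> {"api": "move_arm", "payload": {
  "moves": "0 0 3 0 0 0 255;0 0 3 0 0 0 255;0 0 0 0 0 0 255"
}}

```text
time_s: 8.0
tool_pos: [490.5, -188.4, 110.0]
eef_rot: [3.141, -0.001, 2.911]
force: [-0.5, -0.1, -1.6]
opening: 45.7
```

>>> {"api": "move_arm", "payload": {
  "moves": "0 0 2 0 0 0 255;0 0 0 0 0 0 255;0 0 0 0 0 0 255"
}}

```text
time_s: 8.3
tool_pos: [490.8, -188.6, 108.7]
eef_rot: [-3.142, -0.0, 2.911]
force: [0.1, -0.1, -2.5]
opening: 45.7
```

>>> {"api": "move_arm", "payload": {
  "moves": "0 0 1 0 0 0 255;0 0 0 0 0 0 255;0 0 0 0 0 0 255"
}}

```text
time_s: 8.6
tool_pos: [490.8, -188.6, 107.7]
eef_rot: [3.142, 0.0, 2.911]
force: [0.6, -0.2, -1.4]
opening: 45.6
```

>>> {"api": "move_arm", "payload": {
  "moves": "0 0 1 0 0 0 255;0 0 0 0 0 0 255;0 0 0 0 0 0 255"
}}

```text
time_s: 8.9
tool_pos: [490.8, -188.6, 106.6]
eef_rot: [3.142, -0.0, 2.911]
force: [-0.1, 0.3, -2.0]
opening: 45.4
```

>>> {"api": "move_arm", "payload": {
  "moves": "0 0 1 0 0 0 255;0 0 0 0 0 0 255;0 0 0 0 0 0 255"
}}

```text
time_s: 9.2
tool_pos: [490.8, -188.6, 105.6]
eef_rot: [3.142, -0.0, 2.911]
force: [0.1, -0.7, -2.1]
opening: 45.5
```

>>> {"api": "move_arm", "payload": {
  "moves": "0 0 1 0 0 0 255;0 0 0 0 0 0 255;0 0 0 0 0 0 255"
}}

```text
time_s: 9.5
tool_pos: [490.8, -188.6, 104.6]
eef_rot: [3.142, -0.0, 2.911]
force: [0.5, -0.4, -2.5]
opening: 45.9
```

>>> {"api": "move_arm", "payload": {
  "moves": "0 0 1 0 0 0 255;0 0 0 0 0 0 255;0 0 0 0 0 0 255"
}}

```text
time_s: 9.8
tool_pos: [490.8, -188.6, 103.6]
eef_rot: [3.142, -0.0, 2.911]
force: [0.0, -0.8, -1.2]
opening: 45.5
```

>>> {"api": "move_arm", "payload": {
  "moves": "0 0 1 0 0 0 255;0 0 0 0 0 0 255;0 0 0 0 0 0 255"
}}

```text
time_s: 10.1
tool_pos: [490.8, -188.5, 102.6]
eef_rot: [3.142, -0.0, 2.911]
force: [-0.3, -0.4, -0.9]
opening: 45.2
```

```bash
python3 - <<'E'
from h import *
o=get_obs();print(o["tool_pos"],o["force"],o["opening"])
ims=[]
for n in("scene","side"):
    pic,d=capture(n);r=max(trace(n,"shoulder"),key=lambda r:pic[r["mask"]].mean()*((pic[r["mask"]].min(1)).mean()))
    v,u=np.nonzero(r["mask"]);cu,cv_=int(u.mean()),int(v.mean())-15
    s=pic[max(0,cv_-60):cv_+60,cu-65:cu+65];ims.append(cv2.resize(s,(400,400),interpolation=cv2.INTER_CUBIC))
save("near4",np.hstack(ims))
E
```

```text
[ 490.76069563 -188.54909556  102.60410868] [-0.31784314 -0.43866074 -0.89809537] 45.221956956995925
```

View pics/near4.png

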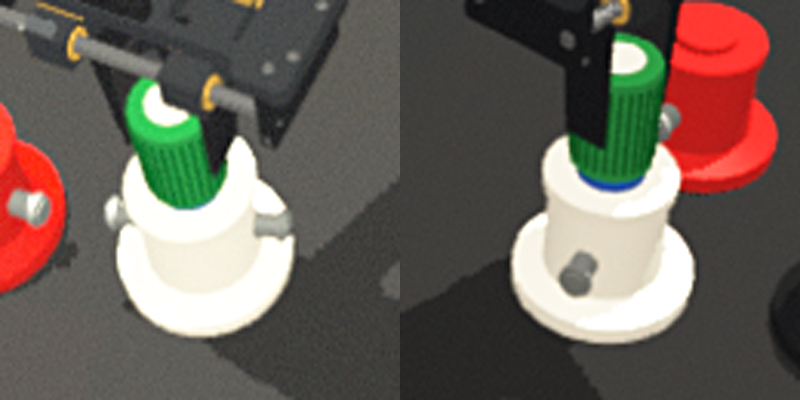

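The cap passed pin level without resistance. Both views show it close above the blue seat with no pins showing, so it seems to have been lined up by luck. I'll continue down to feel the seat.

>>> {"api": "move_arm", "payload": {
  "moves": "0 0 1 0 0 0 255;0 0 1 0 0 0 255;0 0 0 0 0 0 255;0 0 0 0 0 0 255"
}}

```text
time_s: 10.7
tool_pos: [490.7, -188.6, 100.6]
eef_rot: [-3.142, -0.0, 2.911]
force: [0.7, -0.0, -1.1]
opening: 45.5
```

>>> {"api": "move_arm", "payload": {
  "moves": "0 0 1 0 0 0 255;0 0 1 0 0 0 255;0 0 0 0 0 0 255;0 0 0 0 0 0 255"
}}

```text
time_s: 11.1
tool_pos: [490.9, -188.6, 98.8]
eef_rot: [-3.142, 0.0, 2.911]
force: [-0.5, -0.3, -1.2]
opening: 45.7
```

>>> {"api": "move_arm", "payload": {
  "moves": "0 0 1 0 0 0 255;0 0 0 0 0 0 255;0 0 0 0 0 0 255"
}}

```text
time_s: 11.4
tool_pos: [491.0, -188.7, 98.2]
eef_rot: [-3.141, 0.001, 2.911]
force: [-0.2, -0.0, 2.2]
opening: 45.8
```

>>> {"api": "move_arm", "payload": {
  "moves": "0 0 1 0 0 0 255;0 0 0 0 0 0 255;0 0 0 0 0 0 255"
}}

```text
time_s: 11.7
tool_pos: [491.1, -188.7, 97.0]
eef_rot: [-3.141, 0.001, 2.911]
force: [-1.3, 0.4, 3.1]
opening: 45.6
```

>>> {"api": "move_arm", "payload": {
  "moves": "0 0 1 0 0 0 255;0 0 0 0 0 0 255;0 0 0 0 0 0 255"
}}

```text
time_s: 12.0
tool_pos: [491.0, -188.7, 95.9]
eef_rot: [-3.141, 0.001, 2.911]
force: [-0.9, 0.5, 4.1]
opening: 46.0
```

Contact came at 98.5 mm with a spring rate of about 1 N/mm. That is the seat, so the pins are passed. I'll press to home at about 93.6 mm.

>>> {"api": "move_arm", "payload": {
  "moves": "0 0 1 0 0 0 255;0 0 1 0 0 0 255;0 0 0 0 0 0 255;0 0 0 0 0 0 255"
}}

```text
time_s: 12.4
tool_pos: [491.1, -188.7, 94.3]
eef_rot: [-3.141, 0.001, 2.911]
force: [-1.6, 0.3, 5.5]
opening: 45.4
```

>>> {"api": "move_arm", "payload": {
  "moves": "0 0 1 0 0 0 255;0 0 0 0 0 0 255;0 0 0 0 0 0 255"
}}

```text
time_s: 12.7
tool_pos: [491.2, -188.7, 93.8]
eef_rot: [-3.141, 0.001, 2.911]
force: [-3.0, 1.8, 8.3]
opening: 45.5
```

>>> {"api": "move_arm", "payload": {
  "moves": "0 0 1 0 0 0 255;0 0 0 0 0 0 255;0 0 0 0 0 0 255"
}}

```text
time_s: 13.0
tool_pos: [491.2, -188.8, 93.8]
eef_rot: [-3.141, 0.0, 2.911]
force: [-5.6, 2.2, 14.4]
opening: 45.9
```

>>> {"api": "move_arm", "payload": {
  "moves": "0 0 1 0 0 0 255;0 0 0 0 0 0 255;0 0 0 0 0 0 255"
}}

```text
time_s: 13.3
tool_pos: [491.3, -188.7, 93.8]
eef_rot: [-3.141, 0.0, 2.911]
force: [-8.6, 4.3, 19.6]
opening: 45.3
```

```bash
python3 - <<'E'
from h import *
o=get_obs();print(o["time_s"],o["tool_pos"],o["eef_rot"],o["force"],o["opening"])
ims=[]
for n in("scene","side"):
    pic,d=capture(n);C=c2w(n)
    for t,lo,hi in(("cap",112,135),("shoulder",64,76)):
        look(n,t,None,lo,hi,n+"5")
    r=max(trace(n,"shoulder"),key=lambda r:pic[r["mask"]].mean()*((pic[r["mask"]].min(1)).mean()))
    v,u=np.nonzero(r["mask"]);cu,cv_=int(u.mean()),int(v.mean())-15
    s=pic[max(0,cv_-60):cv_+60,cu-65:cu+65];ims.append(cv2.resize(s,(400,400),interpolation=cv2.INTER_CUBIC))
save("near5",np.hstack(ims))
E
```

```text
13.3 [ 491.29025026 -188.74903154   93.76054537] [-3.14148425e+00  2.24158790e-04  2.91097363e+00] [-8.59261891  4.30604238 19.6084995 ] 45.329389774395864
scene cap 0.68 rgb [ 61. 169.  88.] 300 c [ 499.3 -188.7] r 21.0 z 125.3 tool shift [-7.8  1.9  0. ]
scene shoulder 0.94 rgb [243.  65.  48.] 1021 c [ 493.1 -327.6] r 35.9 z 70.4 tool shift [ -33.5 -134.7    0. ]
scene shoulder 0.62 rgb [72. 71. 72.] 147 c [ 350.2 -218. ] r 34.8 z 70.3 tool shift [130.7 -60.7  -0. ]
side cap 0.7 rgb [ 59. 132.  72.] 292 c [ 486.3 -187.4] r 21.9 z 125.8 tool shift [ 5.2  0.2 -0. ]
side shoulder 0.82 rgb [232. 227. 214.] 380 c [ 487.5 -186.4] r 34.8 z 69.6 tool shift [ 4.3  1.4 -0. ]
side shoulder 0.75 rgb [219.  46.  41.] 451 c [ 489.1 -325.9] r 35.0 z 71.1 tool shift [ -29.2 -134.     0. ]
side shoulder 0.72 rgb [38. 38. 39.] 948 c [ 347.8 -222.3] r 35.9 z 70.4 tool shift [132.  -65.4  -0. ]
side shoulder 0.6 rgb [ 58. 132.  72.] 30 c [ 483.6 -173.3] r 13.7 z 73.4 tool shift [11.  13.3 -0. ]
```

View pics/near5.png

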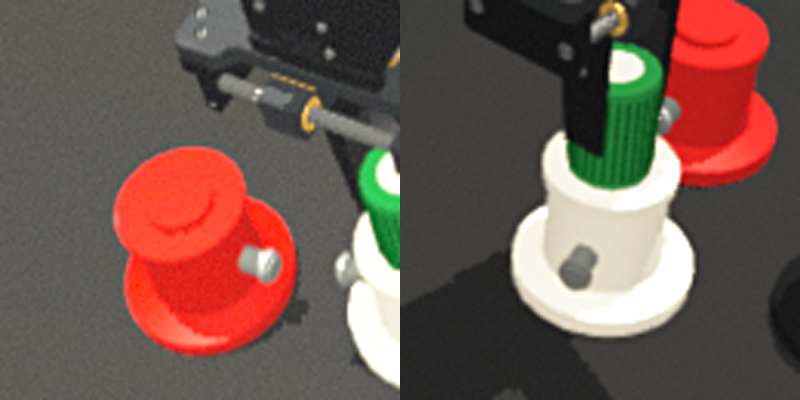

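The cap is home: it reached a hard stop at TCP z = 93.8, 4.7 mm after seat contact. The side view shows no blue left, and the cap top is at 125.5 mm against 126 expected. It is held with 19.6 N, so I'm handing in.

```bash
python3 - <<'E'
from h import *
job_done();o=get_obs();print(o["time_s"],o["tool_pos"],o["force"],o["opening"])
E
```

```text
the job is handed in; nothing more can be done
the job is handed in; nothing more can be done
```

The cap is fully home on the white housing. I handed the job in with the gripper still holding it pressed down, at about 13.5 s of the 64 s allowed.

- **Pins:** I never had to turn the cap. It happened to be lined up and passed pin height without resistance. I confirmed this from the height at which it met the seat and from the pictures.
- **Seat and home position:** The sprung seat engaged at tool height 98.5 mm and pushed back at about 1 N/mm. A hard stop came at 93.8 mm, close to the 5 mm of seat travel expected. The cap top measured about 125.5 mm, against 126 mm when home, and the side view showed no blue seal left.
- **Hold:** The last reading was 19.6 N pressing down and 45.3 mm finger opening, with the tool vertical. There was also about 10 N sideways, which I left uncorrected.
- **Beaker and jars:** I did not measure them again at the end. The arm never went near them.
- **Weak checks:** After the cap was home, the scene camera's outline network missed the white housing, so that crop showed the red decoy. Its cap centre was off too, because the fingers hid part of the cap. I relied on the side view, the force and the heights. I tried to read the state after handing in, but it gave no reading.

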